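# Hang the amber shield door on the tube warmer

### The arm

A 7-joint arm with a two-finger parallel gripper is mounted at the origin on the work surface. World frame = base frame: x ahead of the robot, y to its left, z up, the work surface at z = 0. Lengths are in m, angles in rad, forces in N, time in s.
With the tool pointing down it reaches from about 0.425 to 0.875 m from the base axis. Payload 8.4 kg.
Tool frame: the origin (TCP) lies on the centre line of the jaws, within the pads' length; the fingertips stand 25 mm ahead of it and the grasp point (between the pads) lies 6 mm ahead of it; z points along the fingers, y is the direction in which the jaws open and shut (so a half turn about z gives the same grasp; the last joint's range is limited). The gripper opens to 85 mm and grips with 20 to 120 N. Pads are 22 mm wide; open, the fingers measure 114 mm over their backs; the gripper's body (76 mm by 85 mm) begins 54 mm behind the grasp point. The pads swing forward as they close: fully open they stand 13 mm farther back than shut.
Start: joints at [-1.241, 0.333, 0.04, 1.465, -0.013, 1.343, -0.059], TCP at [0.27, 0.591, 0.256] pointing down, gripper open.
Joint ranges: [-2.58, 2.58], [-0.38, 2.09], [-1.3, 1.39], [0.25, 2.4], [-1.5, 4.64], [0.08, 2.09], [-2.65, 2.65]. Speed limits (rad/s): [2.22, 2.22, 2.79, 2.79, 3.14, 3.14, 3.14].

### API

Orientations are given as a unit quaternion [w, x, y, z].
In Python, from plant import * gives the robot as it stands. The module is installed in compiled form; this text tells all that it offers.
- The arm moves only by the tool drive_tool, never from a script. Its argument "targets" is a list of rows, each an object of numbers: "dx", "dy", "dz": the shift along the world's x, y, z in mm; "ax", "ay", "az": the turn, a rotation vector about the world's x, y, z in rad. A call has 1 to 20 rows; each row is the pose to reach, as a shift and turn from the pose commanded when the call began; what a row does not reach only later rows make up. A row lasts 1/10 s, in which the tool goes at most 50 mm and 8.59 degrees, less where a joint would pass 70% of its speed; a pose out of reach is approached as far as the arm can. A call with a gripper value outside its range is refused whole. "gripper" is the gripper command: -1 is shut, 1 is fully open, values between are in proportion, set as the call begins (left out, the last holds). The fingers move at their own pace and stop on an object; "force" is the grip in N (left out, the last holds). Time passes only in rows, so rows that repeat a pose let the fingers close. It gives the time, the measured TCP pose, the force and the opening at its end, in the units of the state.
- get_state(): the state, without advancing time (a new reading comes with each control period).
- camera(name): name is "scene" or "top"; returns a dict with "frame" (400x640x3 uint8, blue, green, red), "vfov" (degrees; the focal length in pixels is half the picture's height over the tangent of half this angle, whatever the lens; pixels are square), "cx", "cy" (the principal point, pixels), "distortion" ([k1, k2, p1, p2, k3] as OpenCV has them; the pictures are not rectified), "rvec" (rotation vector, rad) and "tvec" (3), from world to camera coordinates, as OpenCV has them. Camera axes: x right, y down, z forward; pixel columns grow to the right and rows downward; lengths in m; the calibration is good to about 2 mm. A picture is of the moment at which its call begins. There is no depth.
- finish_job(): hands the job in, once; it reports no verdict.
The state is a dict: "clock": time; "qpos": joint angles; "qd": joint speeds; "joint_efforts": joint torques, N m; "tcp_pos": TCP position; "ee_rot": TCP orientation; "contact_force": force on the tool from outside, world axes, zero at the start; "torque": the same for the moment, N m; "gripper_width": opening from 0.0 (shut) to 1.0 (fully open).
Only numpy, scipy, OpenCV 4.12 (cv2) and the standard library are available. Lean on these libraries where they do the work, as an engineer would, in place of code of your own. Each camera call takes 0.05 s, during which the arm holds its last target.

### The job

The washed amber door is hanging on a stand; take it off by pinching its red pull tab in to the white grip, which draws the sprung hinge pin, and lift it straight up. Drop it into the empty hinge at the front of the tube warmer, its bar fully down in both saddles, and let go so that the pin springs out home. Leave the blue door hanging where it is.

Things in the scene. Friction and masses are not known exactly. Their poses are not given: they have to be found in the camera images.
- amber_door: Amber door on either stand. Sizes mm. Origin: mid hinge bar (along y, 12 thick, 132 long), 110 above bench when hung; z up. Panel (square to x) 84 wide to 81 below. White grip block above origin: 28 along y, 32 in x, 28 to 58 up; pinch it 44 up, closing along y. Red tab juts 16 from its -y face: centre fingers on the block, open 70+; shutting them flush draws the pin. Either way round fits. 0.3 kg.
- bay_hinge (a point): Middle of the empty hinge (along y, z up), 110 mm above bench, 25 mm in front of the white tube warmer (104 high, blue panel), on its side away from the robot. Open saddles at y = +-58 and, at +-72, keeper eyes; flared lips, 24 above axis, guide the bar in. Stands have the same hinge. Door clears it when 105 mm above its seat; seated, door origin is within 5 mm of it in x, 6 in y, 2 in z.
- amber_pin (a joint): How far the amber door's sprung hinge pin is drawn in, m: 0 = out, tip 16 mm beyond the bar's -y end, in the keeper eye, so the door cannot be lifted; 0.016 = red tab flush with the white block, pin inside the bar. The spring pushes it out with 3 N, 6 N when drawn.
- blue_door: Blue door, a bystander that stays hanging on the other stand: same shape, size, white grip, red tab, origin and axes as the amber door; only the panel's colour differs.

How it is judged:
By the outcome, as a careful person would: the job done as asked, in the order asked, and still so for the second after the job is handed in, with the robot touching nothing.
It also fails if it takes over 48 s, if anything falls off the work surface, if the arm or the gripper's body presses on something with over 40 N, if the wrist force passes 120 N, or if a joint passes its speed limit or range.

## Working session

There is one attempt and no reset: what is moved stays moved. The work goes in short steps, Python scripts to look and compute and a tool call to move; the robot and the scene stay as the last step left them, time stands still between calls to the robot, and variables do not carry over. Pictures are saved under pics/ and viewed, and the job is handed in when it is done.

Besides the shell and the picture viewer there is one more tool, called as name(argument=value, ...), one argument or row to a line, values as JSON. drive_tool: Moves the arm, as the interface text tells. Its arguments: {"type":"object","properties":{"targets":{"type":"array"},"gripper":{"type":"number"},"force":{"type":"number"}},"required":["targets"]}

```bash
mkdir -p pics
cat > h.py <<'E'
from plant import *
import numpy as np, cv2
def cam(n,save=None):
    c=camera(n); f=c["frame"]; 
    if save: cv2.imwrite("pics/"+save,f)
    h=f.shape[0]; fl=h/2/np.tan(np.radians(c["vfov"])/2)
    c["K"]=np.array([[fl,0,c["cx"]],[0,fl,c["cy"]],[0,0,1.]]); c["D"]=np.array(c["distortion"],float)
    c["R"]=cv2.Rodrigues(np.array(c["rvec"],float))[0]; c["t"]=np.array(c["tvec"],float).ravel(); return c
def ray(c,uv):
    p=cv2.undistortPoints(np.array([[uv]],float),c["K"],c["D"])[0,0]
    d=c["R"].T@np.array([p[0],p[1],1]); o=-c["R"].T@c["t"]; return o,d
def onz(c,uv,z):
    o,d=ray(c,uv); return o+d*(z-o[2])/d[2]
def tri(c1,u1,c2,u2):
    o1,d1=ray(c1,u1);o2,d2=ray(c2,u2); A=np.stack([d1,-d2],1); s=np.linalg.lstsq(A,o2-o1,rcond=None)[0]
    a=o1+s[0]*d1;b=o2+s[1]*d2; return (a+b)/2,np.linalg.norm(a-b)
def proj(c,P):
    return cv2.projectPoints(np.array(P,float).reshape(-1,3),np.array(c["rvec"],float),c["t"],c["K"],c["D"])[0][:,0]
E
python3 - <<'E'
from h import *
for n in("scene","top"):
    c=cam(n,n+"0.png"); print(n,c["vfov"],-c["R"].T@c["t"],c["D"])
s=get_state(); print(s["clock"],s["tcp_pos"],s["ee_rot"],s["gripper_width"])
E
```

```text
scene 52.58086424780116 [1.13604736 0.28611895 0.78915338] [0.02770242 0.         0.         0.         0.        ]
top 50.63361716642971 [0.46071619 0.00979891 1.07043029] [0.02634541 0.         0.         0.         0.        ]
0.1 [0.27007786 0.59080648 0.25550589] [-1.37462200e-04  2.12754280e-01  9.77105446e-01 -7.37560338e-04] 0.9970392723524518
```

View pics/scene0.png

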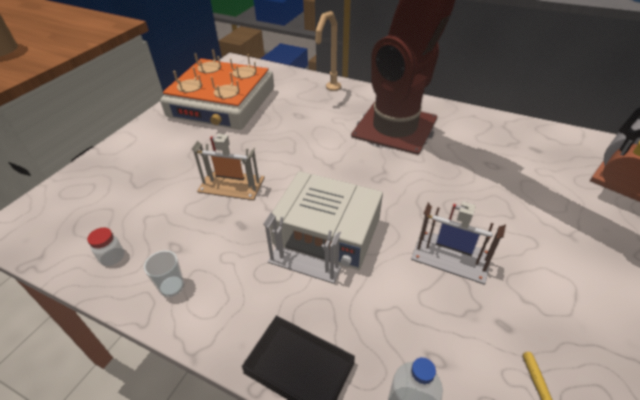

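View pics/top0.png

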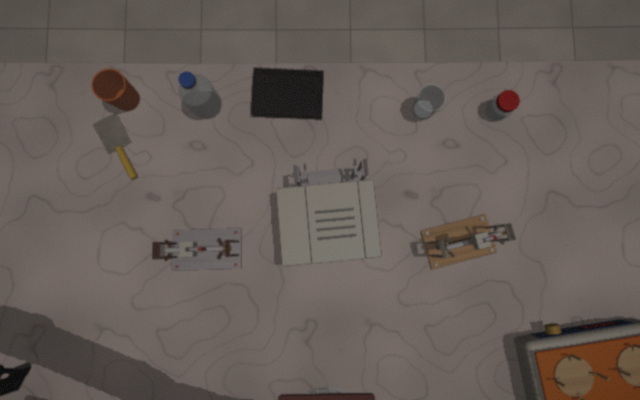

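Run:
```python
import cv2,numpy as np
s=cv2.imread("pics/scene0.png");t=cv2.imread("pics/top0.png")
def z(im,x0,y0,w,h,k): return cv2.convertScaleAbs(cv2.resize(im[y0:y0+h,x0:x0+w],None,fx=k,fy=k,interpolation=cv2.INTER_CUBIC),alpha=1.5)
a=np.hstack([z(s,185,125,90,80,4),z(t,400,200,120,80,3.5)[:280] if 0 else cv2.resize(z(t,400,200,120,80,4),(480,320))])
cv2.imwrite("pics/a1.png",cv2.resize(a,(800,int(800*a.shape[0]/a.shape[1]))))
b=np.hstack([z(s,255,170,135,110,3),z(t,265,145,125,110,3)]);cv2.imwrite("pics/b1.png",b)
```

```text
(no output)
```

View pics/a1.png

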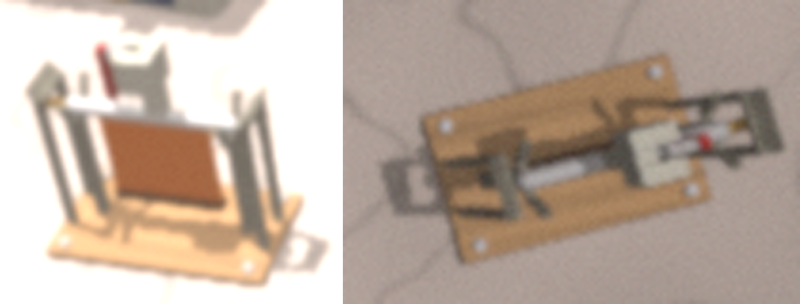

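View pics/b1.png

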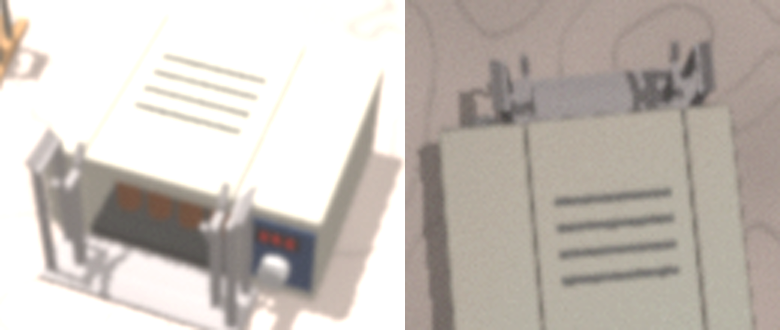

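```bash
cat > crop.py <<'E'
import cv2,numpy as np
def crop(src,dst,x0,y0,w,h,k,al=1.5,step=10):
    im=cv2.imread("pics/"+src)
    a=cv2.convertScaleAbs(cv2.resize(im[y0:y0+h,x0:x0+w],None,fx=k,fy=k,interpolation=cv2.INTER_CUBIC),alpha=al)
    for u in range((x0+step-1)//step*step,x0+w,step):
        X=int((u+.5-x0)*k-.5);cv2.line(a,(X,0),(X,6),(0,0,255),1);cv2.putText(a,str(u),(X+1,16),0,.35,(0,0,255),1);a[::6,X]=(255,0,255)
    for v in range((y0+step-1)//step*step,y0+h,step):
        Y=int((v+.5-y0)*k-.5);cv2.line(a,(0,Y),(6,Y),(0,0,255),1);cv2.putText(a,str(v),(0,Y-1),0,.35,(0,0,255),1);a[Y,::6]=(255,0,255)
    cv2.imwrite("pics/"+dst,a)
E
python3 - <<'E'
from crop import crop
crop("top0.png","c1.png",405,205,115,70,6.9,1.6)
crop("scene0.png","c2.png",188,128,85,75,7.8,1.0)
crop("top0.png","c3.png",270,150,115,60,6.9,1.6)
crop("scene0.png","c4.png",258,195,110,88,6.8,1.0)
E
```

```text
(no output)
```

View pics/c1.png

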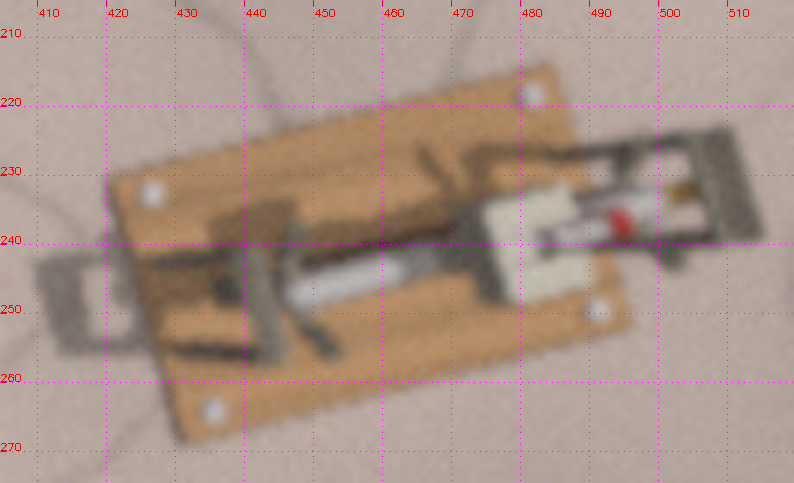

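View pics/c2.png

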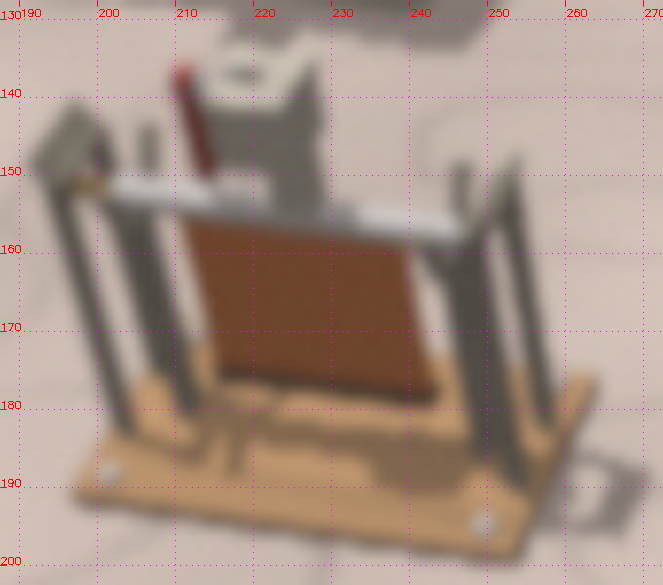

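View pics/c3.png

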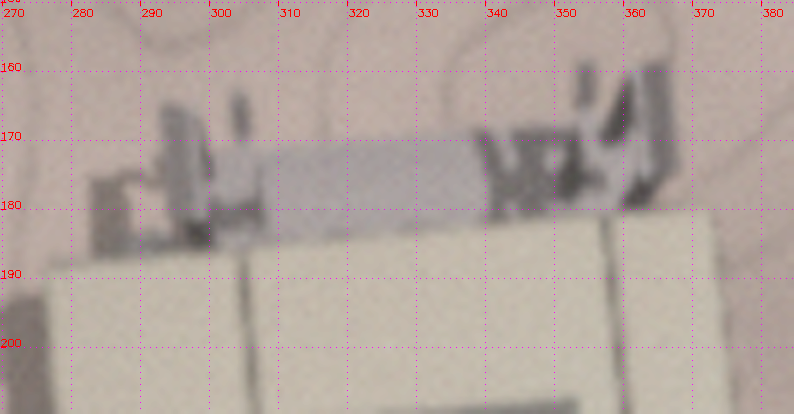

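View pics/c4.png

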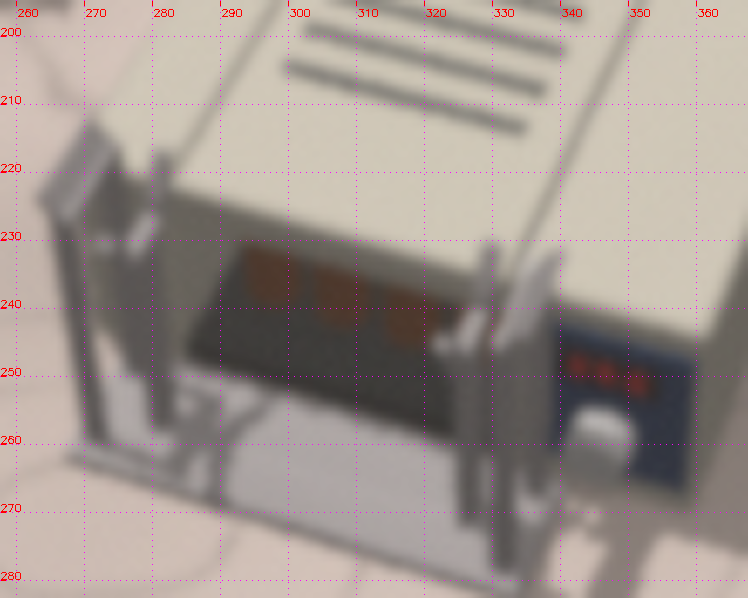

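Run:
```python
from h import *
np.set_printoptions(precision=4,suppress=True)
T=cam("top");S=cam("scene")
sc=np.array([onz(T,p,.010) for p in [(427,232.7),(482,218.5),(491.5,249.5),(435.8,264.2)]]);print("screws",sc, sc.mean(0))
d=(sc[0]+sc[3]-sc[1]-sc[2])[:2];print("yaw of +y",np.degrees(np.arctan2(-d[0],d[1])), np.linalg.norm(d)/2)
for a,b in [((427,232.7),None)]: pass
for ps in [((435.8,264.2),(250,194.5)),((427,232.7),None)]:
    pass
print("screw tri ? scene (201.5,188)<->top(491.5,249.5)or..",tri(T,(482,218.5),S,(201.5,188)),tri(T,(427,232.7),S,(249.5,194.5)))
# block top
q=np.array([onz(T,p,.168) for p in [(473.5,234.5),(487,231.3),(490.5,246.8),(477,249.3)]]);print("block",q,q.mean(0))
dd=(q[0]+q[3]-q[1]-q[2]);print(np.linalg.norm(dd)/2,np.degrees(np.arctan2(-dd[0],dd[1])),np.linalg.norm(q[0]+q[1]-q[2]-q[3])/2)
# bar ends in amber
print("bar pt z=.116",onz(T,(452,246.5),.114),onz(T,(500,233),.11))
# red
im=T["frame"].astype(int);m=(im[...,2]-im[...,1]>35)&(im[...,2]-im[...,0]>35)
ys,xs=np.nonzero(m[225:250,488:505]);print("red px",xs.mean()+488,ys.mean()+225,len(xs))
# bay
print("keepers",tri(T,(297,173.5),S,(269.5,219.5)),tri(T,(364.5,167),S,(335,238)))
print("inner lips",tri(T,(304.5,163),S,(281.5,217)),tri(T,(354.3,158.8),S,(329.5,230.5)))
f=[onz(T,p,.104) for p in [(276.5,188),(320,184),(372.5,180)]];print("front edge",f)
e=f[2]-f[0];L=np.hypot(*e[:2]);print(L,np.degrees(np.arctan2(e[0],-e[1])))
c=[onz(T,p,.104) for p in [(281,265),(380.5,256.5)]];print(c)
```

```text
screws [[ 0.4948 -0.2579  0.01  ]
 [ 0.529  -0.3977  0.01  ]
 [ 0.4515 -0.4169  0.01  ]
 [ 0.4167 -0.2765  0.01  ]] [ 0.473  -0.3373  0.01  ]
yaw of +y 13.839299305885636 0.14426450171495192
screw tri ? scene (201.5,188)<->top(491.5,249.5)or.. (array([ 0.5285, -0.3975,  0.0074]), np.float64(0.0025656969659654744)) (array([ 0.4943, -0.2572,  0.0088]), np.float64(0.0022693356189354592))
block [[ 0.4849 -0.317   0.168 ]
 [ 0.4914 -0.3461  0.168 ]
 [ 0.4586 -0.3515  0.168 ]
 [ 0.4536 -0.3226  0.168 ]] [ 0.4721 -0.3343  0.168 ]
0.029581529903623466 11.214306834301675 0.032560895479685784
bar pt z=.116 [ 0.4599 -0.2867  0.114 ] [ 0.4893 -0.3982  0.11  ]
red px 494.875 237.125 8
keepers (array([0.6536, 0.003 , 0.1901]), np.float64(0.13152692312352443)) (array([ 0.6242, -0.0186,  0.1121]), np.float64(0.1540932048346048))
inner lips (array([0.6586, 0.0058, 0.1974]), np.float64(0.08220214622523603)) (array([ 0.638 , -0.0091,  0.1466]), np.float64(0.12193778741223472))
front edge [array([0.5981, 0.1092, 0.104 ]), array([0.6065, 0.0089, 0.104 ]), array([ 0.6147, -0.1128,  0.104 ])]
0.22259175036057216 4.268377152294522
[array([0.4229, 0.0986, 0.104 ]), array([ 0.4391, -0.1265,  0.104 ])]
```

Run:
```python
from h import *
np.set_printoptions(precision=4,suppress=True)
T=cam("top");S=cam("scene")
A=tri(T,(364.5,167),S,(269.5,219.5));B=tri(T,(297,173.5),S,(335,238));print("keepers",A,B)
C=tri(T,(354.3,158.8),S,(281.5,217));D=tri(T,(304.5,163),S,(329.5,230.5));print("inner lips",C,D)
for P,Q in((A,B),(C,D)):
    d=Q[0]-P[0];print((P[0]+Q[0])/2,np.linalg.norm(d),np.degrees(np.arctan2(-d[0],d[1])))
# front edge in scene
for p in [(200+82,220.5),(360,244)]: print(onz(S,p,.104))
# pred hinge from warmer
for h in [(.473,-.336,13.8),]:
    x,y,a=h;a=np.radians(a);u=np.array([-np.sin(a),np.cos(a)])
    pts=[[x+u[0]*s,y+u[1]*s,.134] for s in(-72,-.058,0,.058,.072)]
    pts=[[x+u[0]*s,y+u[1]*s,z] for s in(-.072,-.058,.058,.072) for z in(.11,.134)]
    print(np.hstack([proj(T,pts),proj(S,pts)]))
```

```text
keepers (array([ 0.6404, -0.0911,  0.1266]), np.float64(0.003035693350980072)) (array([0.627 , 0.0624, 0.1262]), np.float64(0.003590767251754809))
inner lips (array([ 0.6498, -0.0595,  0.1594]), np.float64(0.016190504893714413)) (array([0.6418, 0.0497, 0.1602]), np.float64(0.015679467756049805))
[ 0.6337 -0.0143  0.1264] 0.1540682025773738 5.013504712677434
[ 0.6458 -0.0049  0.1598] 0.10948815307645964 4.179986681118109
[ 0.6136 -0.0747  0.104 ]
[0.6016 0.1124 0.104 ]
[[503.4074 232.5607 199.0682 150.9964]
 [508.0945 232.1826 197.0747 143.9184]
 [497.4933 234.0953 203.8388 151.6017]
 [502.0292 233.7561 201.9157 144.5195]
 [448.3748 246.8744 244.0622 156.6961]
 [451.6579 246.8594 242.7419 149.5769]
 [442.4297 248.4253 249.0042 157.3208]
 [445.5613 248.4498 247.759  150.1969]]
```

```bash
python3 - <<'E'
from h import *
np.set_printoptions(precision=4,suppress=True)
T=cam("top");S=cam("scene")
A=tri(T,(508.5,231.5),S,(197.5,147.5));print("amber keeper",A)
import cv2
for nm,c in(("t",T),("s",S)):
    im=c["frame"].copy()
    im=cv2.convertScaleAbs(im,alpha=1.4)
    k=5; off={"t":[(400,200,120,75),(265,145,125,60)],"s":[(185,125,90,80),(255,195,100,95)]}[nm]
    for j,(x,y,a) in enumerate([(.473,-.336,13.8),(.634,-.0143,4.5)]):
        a=np.radians(a);u=np.array([-np.sin(a),np.cos(a)])
        pts=[[x+u[0]*s,y+u[1]*s,z] for s in(-.072,-.058,0,.058,.072) for z in(.11,.134)]
        x0,y0,w,h=off[j]; cr=cv2.resize(im[y0:y0+h,x0:x0+w],None,fx=6,fy=6,interpolation=cv2.INTER_CUBIC)
        for i,p in enumerate(proj(c,pts)):
            cv2.circle(cr,tuple(int(v) for v in ((p-[x0,y0]+.5)*6)),3,(0,0,255) if i%2==0 else (0,255,0),1)
        cv2.imwrite(f"pics/p_{nm}{j}.png",cr)
E
python3 - <<'E'
import cv2,numpy as np
a=[cv2.imread(f"pics/p_{n}.png") for n in("t0","t1","s0","s1")]
def st(l):
    w=400;l=[cv2.resize(i,(w,int(i.shape[0]*w/i.shape[1]))) for i in l];h=max(i.shape[0] for i in l)
    return np.hstack([cv2.copyMakeBorder(i,0,h-i.shape[0],0,0,0) for i in l])
p=np.vstack([st(a[:2]),st(a[2:])]);print(p.shape);cv2.imwrite("pics/p_all.png",p[:,:])
E
```

```text
amber keeper (array([ 0.491 , -0.4102,  0.1218]), np.float64(0.004498805605652962))
(630, 800, 3)
```

View pics/p_all.png

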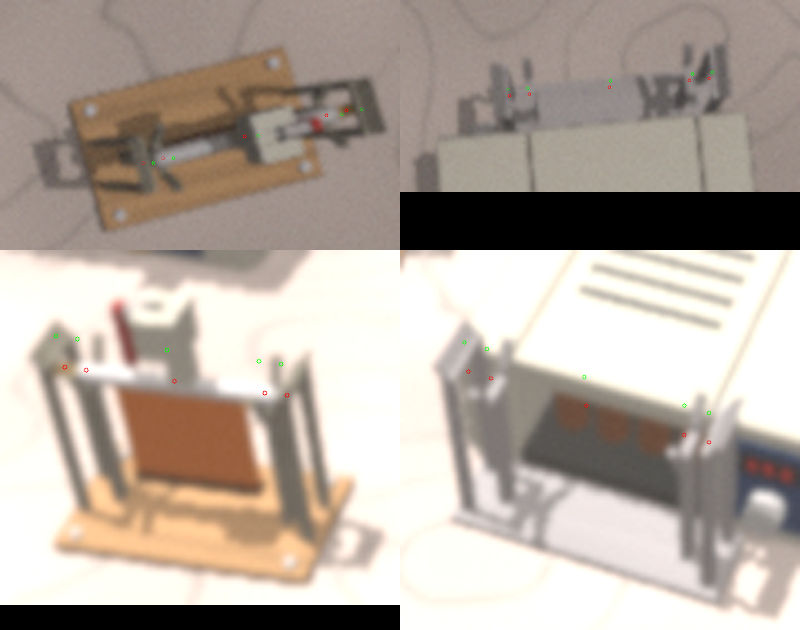

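View pics/p_t1.png

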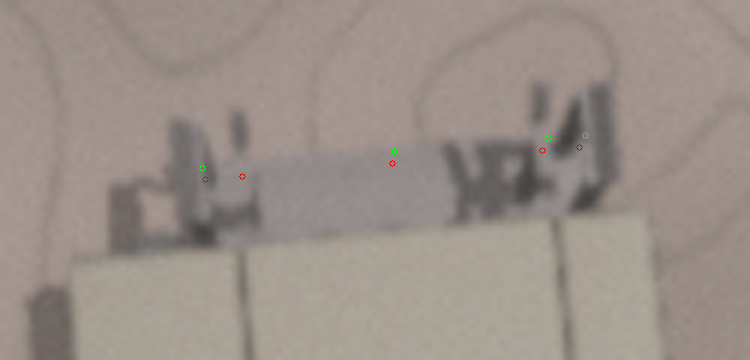

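View pics/p_s1.png

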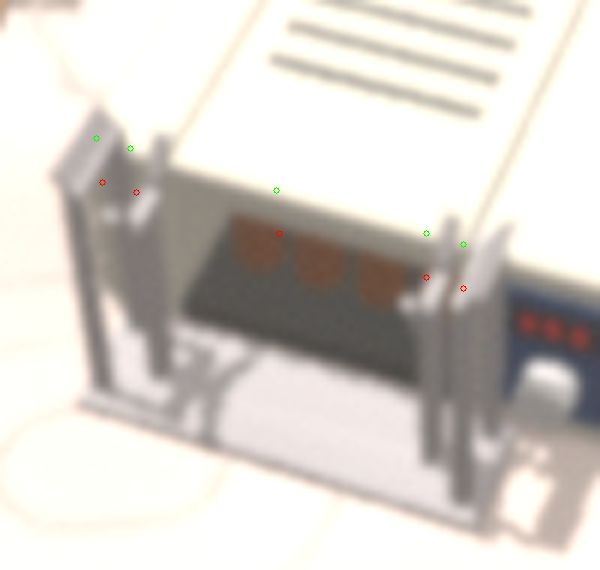

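drive_tool(
  targets=[
    {"dx": 250, "dy": -300, "dz": 15},
    {"dx": 250, "dy": -300, "dz": 15},
    {"dx": 250, "dy": -300, "dz": 15},
    {"dx": 250, "dy": -300, "dz": 15},
    {"dx": 250, "dy": -300, "dz": 15},
    {"dx": 250, "dy": -300, "dz": 15},
    {"dx": 250, "dy": -300, "dz": 15},
    {"dx": 250, "dy": -300, "dz": 15},
    {"dx": 202, "dy": -926, "dz": 15, "az": 0.67},
    {"dx": 202, "dy": -926, "dz": 15, "az": 0.67},
    {"dx": 202, "dy": -926, "dz": 15, "az": 0.67},
    {"dx": 202, "dy": -926, "dz": 15, "az": 0.67},
    {"dx": 202, "dy": -926, "dz": 15, "az": 0.67},
    {"dx": 202, "dy": -926, "dz": 15, "az": 0.67},
    {"dx": 202, "dy": -926, "dz": 15, "az": 0.67},
    {"dx": 202, "dy": -926, "dz": 15, "az": 0.67},
    {"dx": 202, "dy": -926, "dz": 15, "az": 0.67},
    {"dx": 202, "dy": -926, "dz": 15, "az": 0.67},
    {"dx": 202, "dy": -926, "dz": 15, "az": 0.67},
    {"dx": 202, "dy": -926, "dz": 15, "az": 0.67},
  ],
  gripper=1,
  force=60,
)

```text
$.targets[0]: bad value
```

drive_tool(
  targets=[
    {"dx": 250, "dy": -300, "dz": 15, "ax": 0, "ay": 0, "az": 0},
    {"dx": 250, "dy": -300, "dz": 15, "ax": 0, "ay": 0, "az": 0},
    {"dx": 250, "dy": -300, "dz": 15, "ax": 0, "ay": 0, "az": 0},
    {"dx": 250, "dy": -300, "dz": 15, "ax": 0, "ay": 0, "az": 0},
    {"dx": 250, "dy": -300, "dz": 15, "ax": 0, "ay": 0, "az": 0},
    {"dx": 250, "dy": -300, "dz": 15, "ax": 0, "ay": 0, "az": 0},
    {"dx": 250, "dy": -300, "dz": 15, "ax": 0, "ay": 0, "az": 0},
    {"dx": 250, "dy": -300, "dz": 15, "ax": 0, "ay": 0, "az": 0},
    {"dx": 202, "dy": -926, "dz": 15, "ax": 0, "ay": 0, "az": 0.67},
    {"dx": 202, "dy": -926, "dz": 15, "ax": 0, "ay": 0, "az": 0.67},
    {"dx": 202, "dy": -926, "dz": 15, "ax": 0, "ay": 0, "az": 0.67},
    {"dx": 202, "dy": -926, "dz": 15, "ax": 0, "ay": 0, "az": 0.67},
    {"dx": 202, "dy": -926, "dz": 15, "ax": 0, "ay": 0, "az": 0.67},
    {"dx": 202, "dy": -926, "dz": 15, "ax": 0, "ay": 0, "az": 0.67},
    {"dx": 202, "dy": -926, "dz": 15, "ax": 0, "ay": 0, "az": 0.67},
    {"dx": 202, "dy": -926, "dz": 15, "ax": 0, "ay": 0, "az": 0.67},
    {"dx": 202, "dy": -926, "dz": 15, "ax": 0, "ay": 0, "az": 0.67},
    {"dx": 202, "dy": -926, "dz": 15, "ax": 0, "ay": 0, "az": 0.67},
    {"dx": 202, "dy": -926, "dz": 15, "ax": 0, "ay": 0, "az": 0.67},
    {"dx": 202, "dy": -926, "dz": 15, "ax": 0, "ay": 0, "az": 0.67},
  ],
  gripper=1,
  force=60,
)

```text
clock: 2.4
tcp_pos: [0.4743, -0.3054, 0.2718]
ee_rot: [0.001, -0.121, 0.993, -0.0]
contact_force: [1.2, 0.1, 0.3]
gripper_width: 1.003
```

drive_tool(
  targets=[
    {"dx": -1, "dy": -10, "dz": 0, "ax": 0, "ay": 0, "az": 0},
    {"dx": -1, "dy": -10, "dz": 0, "ax": 0, "ay": 0, "az": 0},
    {"dx": -1, "dy": -10, "dz": 0, "ax": 0, "ay": 0, "az": 0},
    {"dx": -1, "dy": -10, "dz": 0, "ax": 0, "ay": 0, "az": 0},
  ],
)

```text
clock: 2.8
tcp_pos: [0.4744, -0.3116, 0.2712]
ee_rot: [0.0, -0.122, 0.993, 0.0]
contact_force: [-0.5, -0.4, -0.1]
gripper_width: 1.004
```

Run:
```python
from h import *
T=cam("top","t1.png");S=cam("scene","s1.png");s=get_state();print(s["clock"],s["tcp_pos"],s["ee_rot"],s["qpos"])
from crop import crop
crop("t1.png","c5.png",405,195,125,80,6.2,1.8)
crop("s1.png","c6.png",168,90,125,110,5.4,1.0)
```

```text
2.9 [ 0.47434088 -0.31193452  0.27136835] [ 2.26523624e-04 -1.21599173e-01  9.92579225e-01  2.69878526e-04] [-0.13119805  0.17935979  0.72781827  1.6779659  -0.12321123  1.33084626
  2.43261692]
```

View pics/c5.png

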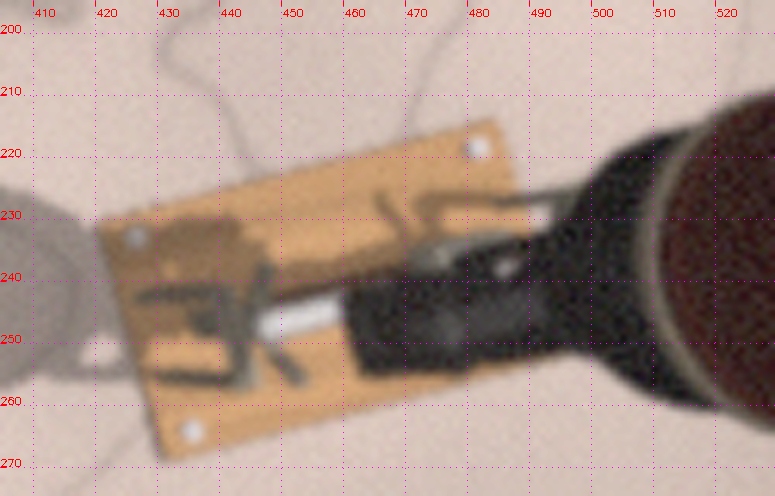

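View pics/c6.png

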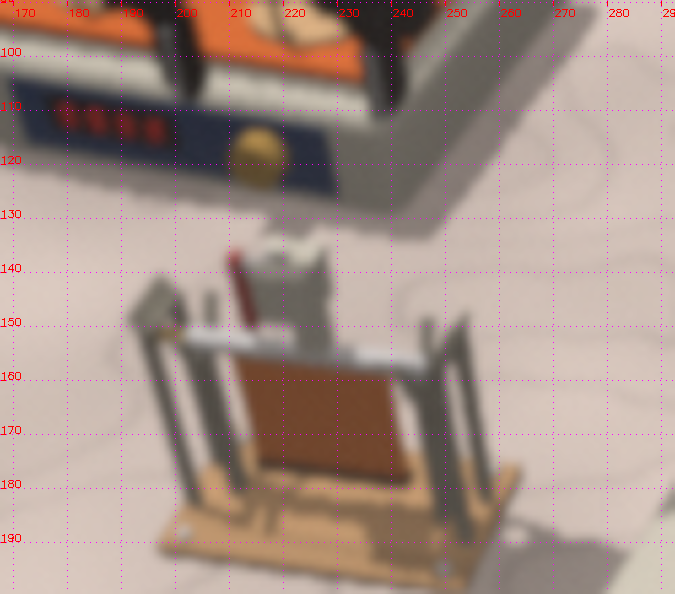

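drive_tool(
  targets=[
    {"dx": -2, "dy": -24, "dz": 0, "ax": 0, "ay": 0, "az": 0},
    {"dx": -2, "dy": -24, "dz": -35, "ax": 0, "ay": 0, "az": 0},
    {"dx": -2, "dy": -24, "dz": -75, "ax": 0, "ay": 0, "az": 0},
    {"dx": -2, "dy": -24, "dz": -75, "ax": 0, "ay": 0, "az": 0},
    {"dx": -2, "dy": -24, "dz": -75, "ax": 0, "ay": 0, "az": 0},
  ],
)

```text
clock: 3.4
tcp_pos: [0.4719, -0.3368, 0.1969]
ee_rot: [-0.0, -0.121, 0.993, 0.0]
contact_force: [0.4, -0.4, -0.3]
gripper_width: 1.0
```

Run:
```python
from h import *
S=cam("scene","s2.png");s=get_state();print(s["clock"],s["tcp_pos"],s["ee_rot"],s["qpos"][6])
from crop import crop
crop("s2.png","c7.png",168,90,105,110,5.4,1.2)
```

```text
3.45 [ 0.47247126 -0.3374493   0.19804669] [ 6.22083459e-04 -1.20703710e-01  9.92688304e-01 -3.97126580e-04] 2.526534387632581
```

View pics/c7.png

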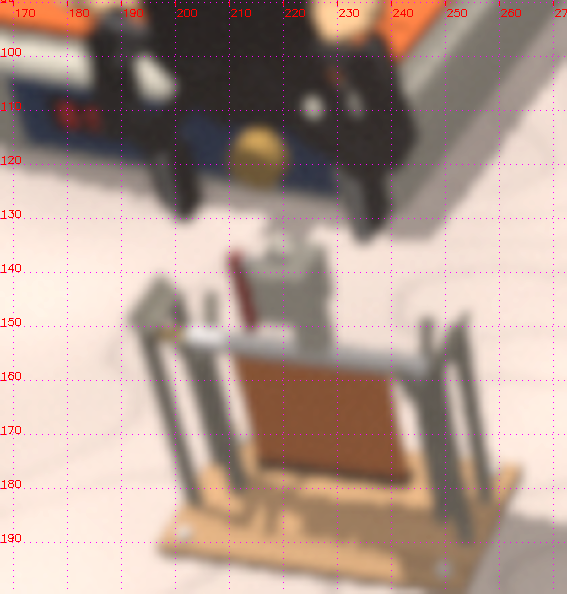

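drive_tool(
  targets=[
    {"dx": 0, "dy": 1, "dz": -18, "ax": 0, "ay": 0, "az": 0},
    {"dx": 0, "dy": 1, "dz": -38, "ax": 0, "ay": 0, "az": 0},
    {"dx": 0, "dy": 1, "dz": -38, "ax": 0, "ay": 0, "az": 0},
    {"dx": 0, "dy": 1, "dz": -38, "ax": 0, "ay": 0, "az": 0},
  ],
)

```text
clock: 3.85
tcp_pos: [0.4724, -0.3369, 0.1602]
ee_rot: [0.001, -0.12, 0.993, -0.0]
contact_force: [0.7, 0.4, 0.8]
gripper_width: 0.998
```

Run:
```python
from h import *
S=cam("scene","s3.png");s=get_state();print(s["clock"],s["tcp_pos"],s["ee_rot"],s["contact_force"])
from crop import crop
crop("s3.png","c8.png",178,90,95,110,5.4,1.4)
```

```text
3.9 [ 0.4725459  -0.33708073  0.1603562 ] [ 1.04922020e-03 -1.20343554e-01  9.92731524e-01 -6.70651769e-04] [-0.37437619 -0.05622793 -0.05524586]
```

View pics/c8.png

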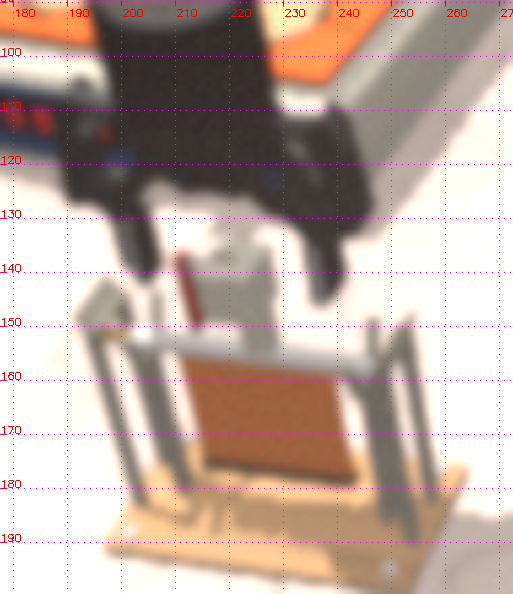

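Run:
```python
from h import *
S=cam("scene")
x,y,a=.4725,-.3355,np.radians(13.8);u=np.array([-np.sin(a),np.cos(a)]);v=np.array([np.cos(a),np.sin(a)])
for n,l in(("block",[(.016,-.014,.168),(.016,.014,.168),(.016,.014,.14),(.016,-.014,.14)]),("fing tips inner",[(.011,-.0425,.148),(.011,.0425,.148)])):
    print(n,proj(S,[[*(np.array([x,y])+v*p[0]+u*p[1]),p[2]] for p in l]))
```

```text
block [[212.6132954  139.50242968]
 [222.77828366 140.73613764]
 [224.72659703 149.40320697]
 [214.74188588 148.15772828]]
fing tips inner [[204.7792752  143.33934367]
 [235.15483974 147.08408419]]
```

drive_tool(
  targets=[
    {"dx": -1, "dy": 3, "dz": 0, "ax": 0, "ay": 0, "az": 0},
    {"dx": -1, "dy": 3, "dz": 0, "ax": 0, "ay": 0, "az": 0},
  ],
)

```text
clock: 4.15
tcp_pos: [0.471, -0.3333, 0.1591]
ee_rot: [0.001, -0.12, 0.993, -0.0]
contact_force: [-0.2, 0.3, -0.5]
gripper_width: 1.004
```

drive_tool(
  targets=[
    {"dx": 0, "dy": 0, "dz": 0, "ax": 0, "ay": 0, "az": 0},
    {"dx": 0, "dy": 0, "dz": 0, "ax": 0, "ay": 0, "az": 0},
    {"dx": 0, "dy": 0, "dz": 0, "ax": 0, "ay": 0, "az": 0},
    {"dx": 0, "dy": 0, "dz": 0, "ax": 0, "ay": 0, "az": 0},
    {"dx": 0, "dy": 0, "dz": 0, "ax": 0, "ay": 0, "az": 0},
    {"dx": 0, "dy": 0, "dz": 0, "ax": 0, "ay": 0, "az": 0},
    {"dx": 0, "dy": 0, "dz": 0, "ax": 0, "ay": 0, "az": 0},
    {"dx": 0, "dy": 0, "dz": 0, "ax": 0, "ay": 0, "az": 0},
    {"dx": 0, "dy": 0, "dz": 0, "ax": 0, "ay": 0, "az": 0},
    {"dx": 0, "dy": 0, "dz": 0, "ax": 0, "ay": 0, "az": 0},
  ],
  gripper=-1,
  force=60,
)

```text
clock: 5.15
tcp_pos: [0.4713, -0.3342, 0.1594]
ee_rot: [0.001, -0.12, 0.993, -0.001]
contact_force: [-0.2, -1.7, 9.3]
gripper_width: 0.318
```

Run:
```python
from h import *
S=cam("scene","s4.png");s=get_state();print(s["clock"],s["tcp_pos"],s["contact_force"],s["torque"],s["gripper_width"]*85)
from crop import crop
crop("s4.png","c9.png",178,90,95,110,5.4,1.4)
```

```text
5.2 [ 0.4712904  -0.33412638  0.15940012] [-0.64985075 -0.61304901  8.4700131 ] [-0.28835958 -0.00644648 -0.3715572 ] 27.049829208269127
```

View pics/c9.png

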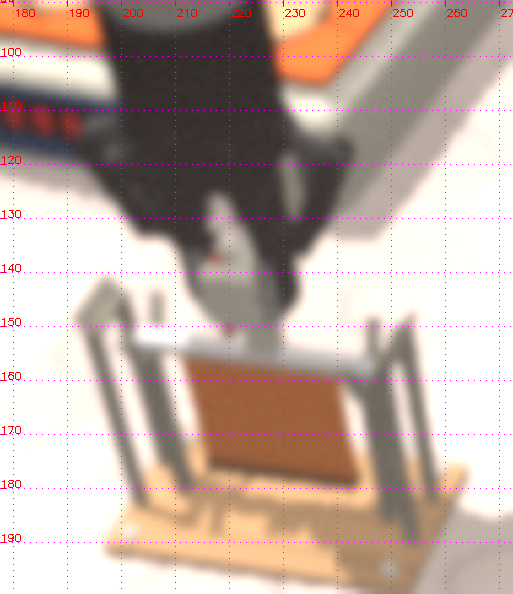

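drive_tool(
  targets=[
    {"dx": 0, "dy": 0, "dz": 4, "ax": 0, "ay": 0, "az": 0},
    {"dx": 0, "dy": 0, "dz": 8, "ax": 0, "ay": 0, "az": 0},
    {"dx": 0, "dy": 0, "dz": 12, "ax": 0, "ay": 0, "az": 0},
    {"dx": 0, "dy": 0, "dz": 16, "ax": 0, "ay": 0, "az": 0},
  ],
)

```text
clock: 5.6
tcp_pos: [0.4705, -0.3332, 0.1743]
ee_rot: [-0.0, -0.12, 0.993, 0.0]
contact_force: [-0.6, 1.0, -3.8]
gripper_width: 0.319
```

drive_tool(
  targets=[
    {"dx": 0, "dy": 0, "dz": 20, "ax": 0, "ay": 0, "az": 0},
    {"dx": 0, "dy": 0, "dz": 40, "ax": 0, "ay": 0, "az": 0},
    {"dx": 0, "dy": 0, "dz": 60, "ax": 0, "ay": 0, "az": 0},
    {"dx": 0, "dy": 0, "dz": 80, "ax": 0, "ay": 0, "az": 0},
    {"dx": 0, "dy": 0, "dz": 100, "ax": 0, "ay": 0, "az": 0},
    {"dx": 0, "dy": 0, "dz": 115, "ax": 0, "ay": 0, "az": 0},
    {"dx": 0, "dy": 0, "dz": 115, "ax": 0, "ay": 0, "az": 0},
    {"dx": 0, "dy": 0, "dz": 115, "ax": 0, "ay": 0, "az": 0},
  ],
)

```text
clock: 6.4
tcp_pos: [0.4706, -0.3333, 0.2888]
ee_rot: [-0.0, -0.12, 0.993, 0.0]
contact_force: [-0.3, 0.1, -3.0]
gripper_width: 0.318
```

Run:
```python
from h import *
S=cam("scene","s5.png");T=cam("top","t5.png");s=get_state();print(s["clock"],s["tcp_pos"],s["ee_rot"],s["contact_force"],s["gripper_width"]*85,s["qpos"])
```

```text
6.5 [ 0.47030937 -0.33311258  0.28810905] [-7.49020279e-04 -1.20339979e-01  9.92732349e-01  4.59779595e-04] [-0.00516832 -0.08460372 -3.11922305] 27.35734616800513 [-0.1000211   0.19543121  0.7443921   1.6315236  -0.13433468  1.36900746
  2.47417103]
```

View pics/s5.png

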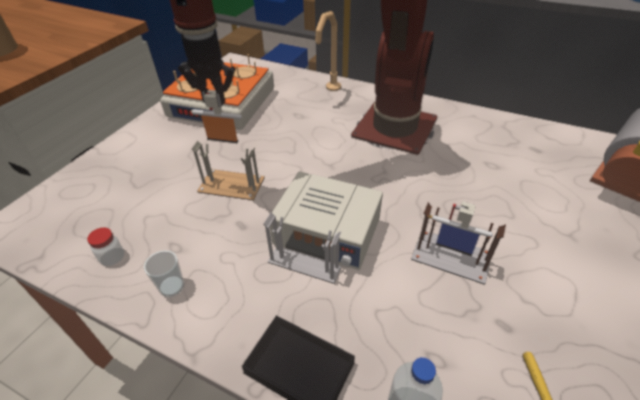

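drive_tool(
  targets=[
    {"dx": 20, "dy": 40, "dz": 0, "ax": 0, "ay": 0, "az": -0.02},
    {"dx": 40, "dy": 80, "dz": 0, "ax": 0, "ay": 0, "az": -0.04},
    {"dx": 61, "dy": 120, "dz": 0, "ax": 0, "ay": 0, "az": -0.06},
    {"dx": 82, "dy": 160, "dz": 0, "ax": 0, "ay": 0, "az": -0.08},
    {"dx": 102, "dy": 200, "dz": 0, "ax": 0, "ay": 0, "az": -0.1},
    {"dx": 122, "dy": 240, "dz": 0, "ax": 0, "ay": 0, "az": -0.12},
    {"dx": 143, "dy": 280, "dz": 0, "ax": 0, "ay": 0, "az": -0.14},
    {"dx": 158, "dy": 310, "dz": 0, "ax": 0, "ay": 0, "az": -0.163},
    {"dx": 163, "dy": 319, "dz": 0, "ax": 0, "ay": 0, "az": -0.163},
    {"dx": 163, "dy": 319, "dz": 0, "ax": 0, "ay": 0, "az": -0.163},
    {"dx": 163, "dy": 319, "dz": 0, "ax": 0, "ay": 0, "az": -0.163},
    {"dx": 163, "dy": 319, "dz": 0, "ax": 0, "ay": 0, "az": -0.163},
  ],
)

```text
clock: 7.7
tcp_pos: [0.6331, -0.0169, 0.2893]
ee_rot: [-0.0, -0.038, 0.999, -0.0]
contact_force: [-0.1, -0.8, -3.2]
gripper_width: 0.319
```

Run:
```python
from h import *
S=cam("scene","s6.png");T=cam("top","t6.png");s=get_state();print(s["clock"],s["tcp_pos"],s["ee_rot"],s["contact_force"],s["gripper_width"]*85,s["qpos"])
from crop import crop
crop("s6.png","c10.png",240,90,140,110,5.4,1.2)
crop("t6.png","c11.png",265,100,130,110,5.4,1.6)
crop("s6.png","c12.png",240,180,140,110,5.4,1.2)
```

```text
7.8 [ 0.63324515 -0.0163253   0.28954715] [ 1.12300993e-04 -3.78654478e-02  9.99282838e-01 -6.89247700e-05] [ 0.57302538 -0.24683106 -4.1352918 ] 27.301983865433662 [-0.48646026  0.3110652   0.56780101  1.48229336 -0.167794    1.39679292
  1.73510158]
```

View pics/c10.png

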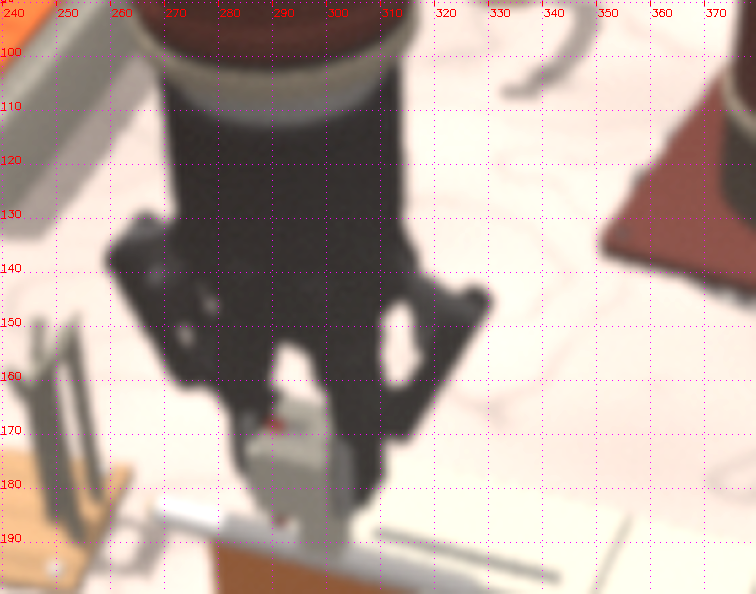

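View pics/c11.png

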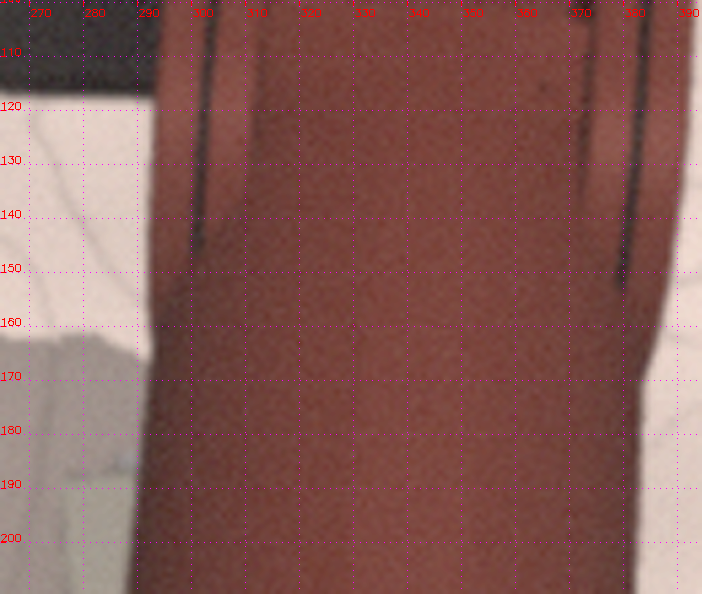

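View pics/c12.png

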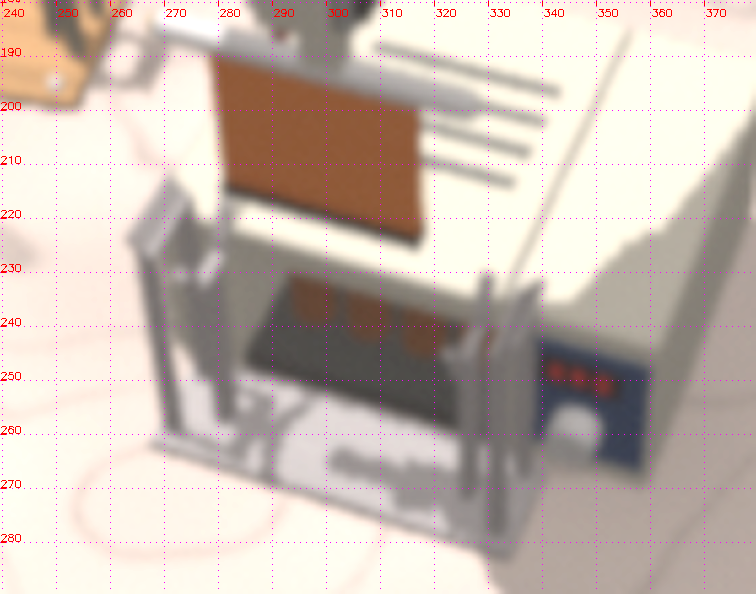

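Run:
```python
from h import *
S=cam("scene");a=np.radians(4.35);x,y=.6332,-.0163;u=np.array([-np.sin(a),np.cos(a)])
z=.2895-.0494
print(proj(S,[[x+u[0]*s,y+u[1]*s,z+h] for s,h in[(-.066,.0),(.066,0),(-.042,-.081),(.042,-.081)]]))
```

```text
[[267.45749931 182.11657704]
 [328.41119441 198.19783553]
 [281.38512135 212.69752732]
 [317.66721004 223.0132293 ]]
```

drive_tool(
  targets=[
    {"dx": 1, "dy": 2, "dz": -5, "ax": 0, "ay": 0, "az": 0},
    {"dx": 1, "dy": 2, "dz": -20, "ax": 0, "ay": 0, "az": 0},
    {"dx": 1, "dy": 2, "dz": -40, "ax": 0, "ay": 0, "az": 0},
    {"dx": 1, "dy": 2, "dz": -60, "ax": 0, "ay": 0, "az": 0},
    {"dx": 1, "dy": 2, "dz": -80, "ax": 0, "ay": 0, "az": 0},
    {"dx": 1, "dy": 2, "dz": -94, "ax": 0, "ay": 0, "az": 0},
    {"dx": 1, "dy": 2, "dz": -94, "ax": 0, "ay": 0, "az": 0},
    {"dx": 1, "dy": 2, "dz": -94, "ax": 0, "ay": 0, "az": 0},
  ],
)

```text
clock: 8.65
tcp_pos: [0.6347, -0.0126, 0.1953]
ee_rot: [-0.0, -0.039, 0.999, -0.0]
contact_force: [0.3, -0.0, -2.5]
gripper_width: 0.319
```

Run:
```python
from h import *
S=cam("scene","s7.png");s=get_state();print(s["clock"],s["tcp_pos"],s["ee_rot"],s["contact_force"],s["torque"],s["gripper_width"]*85)
from crop import crop
crop("s7.png","c13.png",250,175,115,110,5.4,1.3)
```

```text
8.7 [ 0.63510462 -0.01261197  0.1960324 ] [ 5.13276730e-04 -3.90563208e-02  9.99236877e-01 -5.79901733e-05] [ 0.1819979  -0.04020023 -3.86694639] [ 0.03392149 -0.04945763 -0.00193244] 27.03057728234585
```

View pics/c13.png

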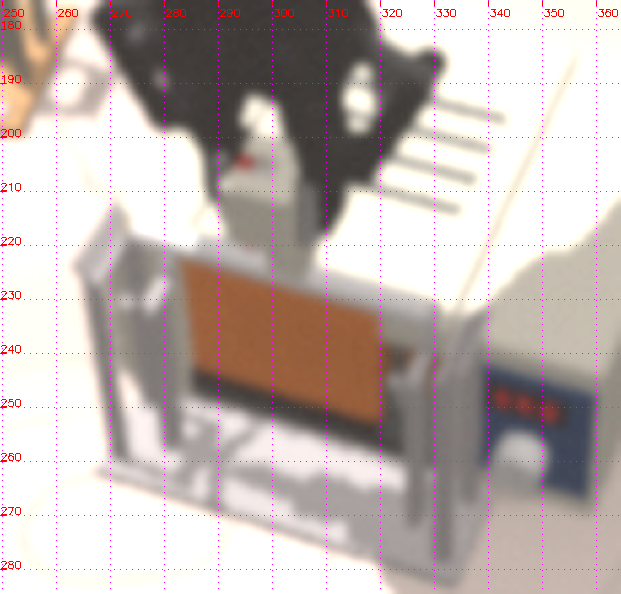

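drive_tool(
  targets=[
    {"dx": -1, "dy": -1.5, "dz": 0, "ax": 0, "ay": 0, "az": 0},
    {"dx": -1, "dy": -1.5, "dz": -6, "ax": 0, "ay": 0, "az": 0},
    {"dx": -1, "dy": -1.5, "dz": -12, "ax": 0, "ay": 0, "az": 0},
    {"dx": -1, "dy": -1.5, "dz": -18, "ax": 0, "ay": 0, "az": 0},
    {"dx": -1, "dy": -1.5, "dz": -18, "ax": 0, "ay": 0, "az": 0},
  ],
)

```text
clock: 9.2
tcp_pos: [0.633, -0.0139, 0.176]
ee_rot: [-0.001, -0.039, 0.999, -0.0]
contact_force: [-0.1, 0.4, -2.9]
gripper_width: 0.318
```

drive_tool(
  targets=[
    {"dx": 0, "dy": 0, "dz": -4, "ax": 0, "ay": 0, "az": 0},
    {"dx": 0, "dy": 0, "dz": -8, "ax": 0, "ay": 0, "az": 0},
    {"dx": 0, "dy": 0, "dz": -12, "ax": 0, "ay": 0, "az": 0},
    {"dx": 0, "dy": 0, "dz": -12, "ax": 0, "ay": 0, "az": 0},
  ],
)

```text
clock: 9.6
tcp_pos: [0.6333, -0.014, 0.1646]
ee_rot: [-0.001, -0.039, 0.999, -0.0]
contact_force: [0.2, -0.5, -2.9]
gripper_width: 0.316
```

No contact yet, and 5 mm to go. I'll lower in small steps.

drive_tool(
  targets=[
    {"dx": 0, "dy": 0, "dz": -2, "ax": 0, "ay": 0, "az": 0},
    {"dx": 0, "dy": 0, "dz": -4, "ax": 0, "ay": 0, "az": 0},
    {"dx": 0, "dy": 0, "dz": -5, "ax": 0, "ay": 0, "az": 0},
    {"dx": 0, "dy": 0, "dz": -5, "ax": 0, "ay": 0, "az": 0},
  ],
)

```text
clock: 10.0
tcp_pos: [0.6336, -0.014, 0.1602]
ee_rot: [-0.0, -0.039, 0.999, -0.0]
contact_force: [-0.0, 0.2, -3.6]
gripper_width: 0.315
```

Run:
```python
from h import *
S=cam("scene","s8.png");s=get_state();print(s["clock"],s["tcp_pos"],s["ee_rot"],s["contact_force"],s["torque"],s["gripper_width"]*85)
from crop import crop
crop("s8.png","c14.png",250,175,115,110,5.4,1.3)
a=np.radians(4.4);x,y,_=s["tcp_pos"];u=np.array([-np.sin(a),np.cos(a)])
print(proj(S,[[x+u[0]*t,y+u[1]*t,.11+h] for t,h in[(-.066,.0),(.066,0),(-.042,-.081),(.042,-.081)]]))
```

```text
10.05 [ 0.633655   -0.01402256  0.16026291] [-4.26449214e-05 -3.90734571e-02  9.99236339e-01 -3.83314413e-05] [-0.6278451  -0.40329969 -2.44320265] [ 0.04383716 -0.01967289 -0.03489507] 27.015525924310328
[[274.26132446 225.4732756 ]
 [329.28198482 241.70135701]
 [286.53064492 250.9700312 ]
 [319.50094821 261.24805963]]
```

View pics/c14.png

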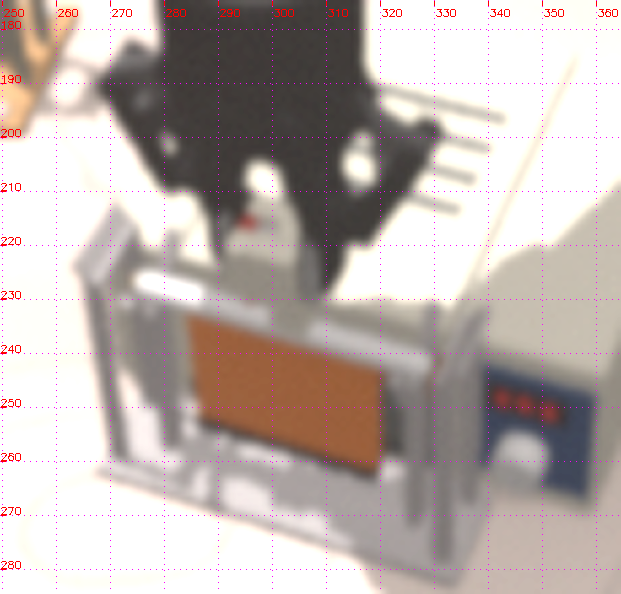

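drive_tool(
  targets=[
    {"dx": 0, "dy": 0, "dz": -1, "ax": 0, "ay": 0, "az": 0},
    {"dx": 0, "dy": 0, "dz": -1.5, "ax": 0, "ay": 0, "az": 0},
    {"dx": 0, "dy": 0, "dz": -1.5, "ax": 0, "ay": 0, "az": 0},
  ],
)

```text
clock: 10.35
tcp_pos: [0.6339, -0.014, 0.1595]
ee_rot: [0.0, -0.039, 0.999, 0.0]
contact_force: [-2.6, -0.1, 5.1]
gripper_width: 0.319
```

drive_tool(
  targets=[
    {"dx": 0, "dy": 0, "dz": 0, "ax": 0, "ay": 0, "az": 0},
    {"dx": 0, "dy": 0, "dz": 0, "ax": 0, "ay": 0, "az": 0},
    {"dx": 0, "dy": 0, "dz": 0, "ax": 0, "ay": 0, "az": 0},
    {"dx": 0, "dy": 0, "dz": 0, "ax": 0, "ay": 0, "az": 0},
    {"dx": 0, "dy": 0, "dz": 0, "ax": 0, "ay": 0, "az": 0},
    {"dx": 0, "dy": 0, "dz": 0, "ax": 0, "ay": 0, "az": 0},
    {"dx": 0, "dy": 0, "dz": 0, "ax": 0, "ay": 0, "az": 0},
    {"dx": 0, "dy": 0, "dz": 0, "ax": 0, "ay": 0, "az": 0},
  ],
  gripper=1,
)

```text
clock: 11.15
tcp_pos: [0.6337, -0.014, 0.1588]
ee_rot: [0.0, -0.039, 0.999, -0.0]
contact_force: [-0.8, 0.3, 0.8]
gripper_width: 0.999
```

Run:
```python
from h import *
S=cam("scene","s9.png");s=get_state();print(s["clock"],s["tcp_pos"],s["contact_force"],s["gripper_width"]*85)
from crop import crop
crop("s9.png","c15.png",250,175,115,110,5.4,1.3)
```

```text
11.2 [ 0.63367321 -0.01397215  0.15878726] [-0.09274141 -0.18260501 -0.25879384] 84.71652855666566
```

View pics/c15.png

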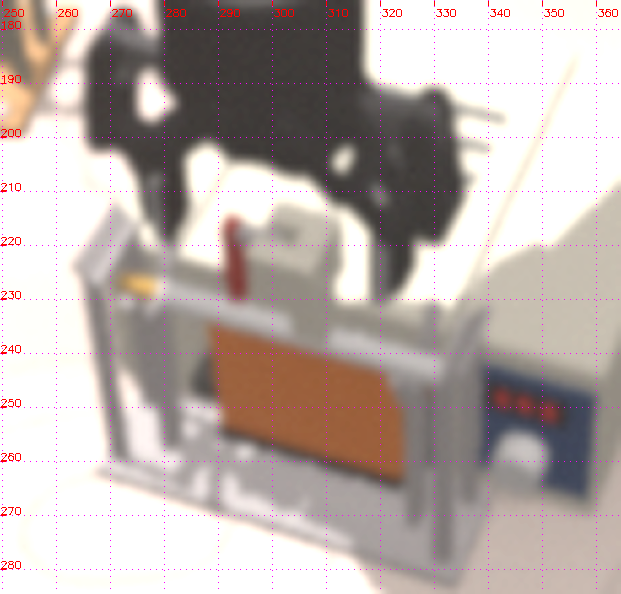

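Run:
```python
from crop import crop
crop("s9.png","c16.png",258,195,90,75,8.5,0.9)
```

```text
(no output)
```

View pics/c16.png

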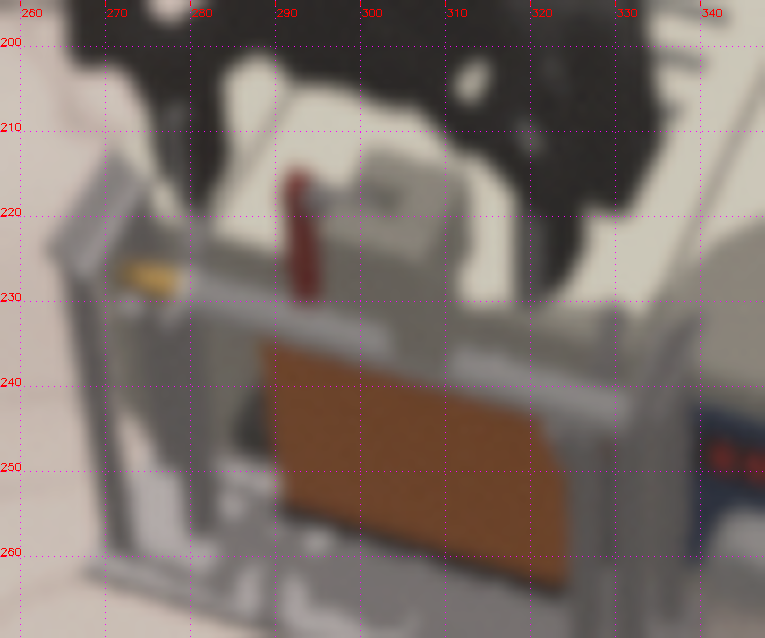

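drive_tool(
  targets=[
    {"dx": 0, "dy": 0, "dz": 0, "ax": 0, "ay": 0, "az": 0},
    {"dx": 0, "dy": 0, "dz": 0, "ax": 0, "ay": 0, "az": 0},
    {"dx": 0, "dy": 0, "dz": 0, "ax": 0, "ay": 0, "az": 0},
    {"dx": 0, "dy": 0, "dz": 0, "ax": 0, "ay": 0, "az": 0},
    {"dx": 0, "dy": 0, "dz": 0, "ax": 0, "ay": 0, "az": 0},
  ],
  gripper=0.34,
)

```text
clock: 11.7
tcp_pos: [0.6337, -0.014, 0.1588]
ee_rot: [0.0, -0.039, 0.999, -0.0]
contact_force: [-0.7, -0.5, 0.3]
gripper_width: 0.67
```

Run:
```python
from h import *
S=cam("scene","s10.png");s=get_state();print(s["clock"],s["tcp_pos"],s["contact_force"],s["gripper_width"]*85)
from crop import crop
crop("s10.png","c17.png",258,185,90,85,7.5,0.9)
```

```text
11.75 [ 0.63367576 -0.01399797  0.15880785] [ 0.84082984 -0.06695038  0.54405892] 56.99061797382958
```

View pics/c17.png

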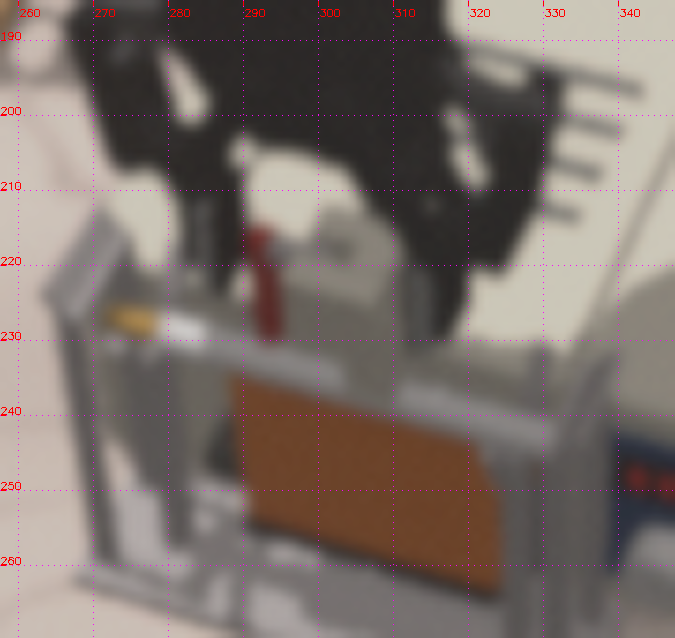

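drive_tool(
  targets=[
    {"dx": 0.3, "dy": -3, "dz": 0, "ax": 0, "ay": 0, "az": 0},
    {"dx": 0.5, "dy": -6, "dz": 0, "ax": 0, "ay": 0, "az": 0},
    {"dx": 0.7, "dy": -8, "dz": 0, "ax": 0, "ay": 0, "az": 0},
    {"dx": 0.8, "dy": -10, "dz": 0, "ax": 0, "ay": 0, "az": 0},
  ],
)

```text
clock: 12.15
tcp_pos: [0.6346, -0.0241, 0.1589]
ee_rot: [0.0, -0.039, 0.999, 0.0]
contact_force: [-0.6, 2.6, 0.9]
gripper_width: 0.667
```

Run:
```python
from h import *
S=cam("scene","s11.png");s=get_state();print(s["clock"],s["tcp_pos"],s["contact_force"],s["gripper_width"]*85)
from crop import crop
crop("s11.png","c18.png",258,185,90,85,7.5,0.9)
```

```text
12.2 [ 0.63457727 -0.02445457  0.15895706] [ 0.33623267 -0.24613463  0.01676636] 57.05088300807201
```

View pics/c18.png

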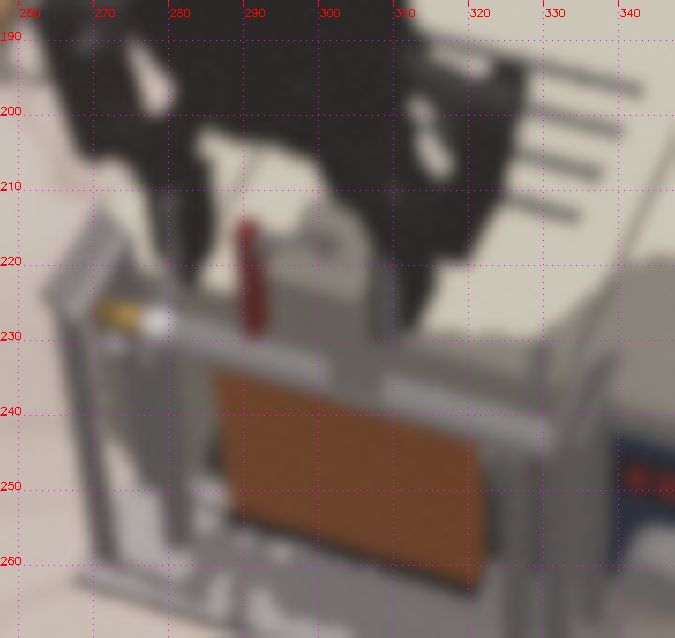

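drive_tool(
  targets=[
    {"dx": 0.2, "dy": -2, "dz": 0, "ax": 0, "ay": 0, "az": 0},
    {"dx": 0.3, "dy": -3.5, "dz": 0, "ax": 0, "ay": 0, "az": 0},
    {"dx": 0.4, "dy": -4.5, "dz": 0, "ax": 0, "ay": 0, "az": 0},
    {"dx": 0.4, "dy": -4.5, "dz": 0, "ax": 0, "ay": 0, "az": 0},
  ],
)

```text
clock: 12.6
tcp_pos: [0.635, -0.0284, 0.1589]
ee_rot: [0.0, -0.039, 0.999, 0.0]
contact_force: [0.5, 2.7, 2.3]
gripper_width: 0.669
```

Run:
```python
from h import *
S=cam("scene","s12.png");s=get_state();print(s["clock"],s["tcp_pos"],s["contact_force"],s["gripper_width"]*85)
from crop import crop
crop("s12.png","c19.png",258,185,90,85,7.5,0.9)
```

```text
12.65 [ 0.63499669 -0.02840424  0.15893614] [0.06117066 2.28233631 2.55194014] 57.01637944416541
```

View pics/c19.png

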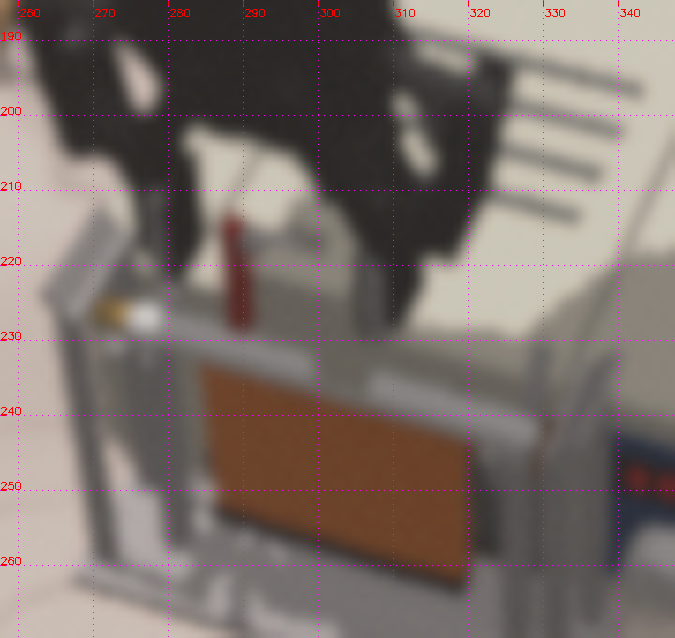

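drive_tool(
  targets=[
    {"dx": 0, "dy": 3, "dz": 0, "ax": 0, "ay": 0, "az": 0},
    {"dx": -0.5, "dy": 7, "dz": 0, "ax": 0, "ay": 0, "az": 0},
    {"dx": -0.5, "dy": 7, "dz": 0, "ax": 0, "ay": 0, "az": 0},
    {"dx": -0.5, "dy": 7, "dz": 6, "ax": 0, "ay": 0, "az": 0},
    {"dx": -0.5, "dy": 7, "dz": 16, "ax": 0, "ay": 0, "az": 0},
    {"dx": -0.5, "dy": 7, "dz": 30, "ax": 0, "ay": 0, "az": 0},
    {"dx": -0.5, "dy": 7, "dz": 60, "ax": 0, "ay": 0, "az": 0},
    {"dx": -0.5, "dy": 7, "dz": 100, "ax": 0, "ay": 0, "az": 0},
    {"dx": -0.5, "dy": 7, "dz": 130, "ax": 0, "ay": 0, "az": 0},
    {"dx": -30, "dy": 57, "dz": 150, "ax": 0, "ay": 0, "az": 0},
    {"dx": -60, "dy": 100, "dz": 150, "ax": 0, "ay": 0, "az": 0},
    {"dx": -80, "dy": 145, "dz": 150, "ax": 0, "ay": 0, "az": 0},
    {"dx": -100, "dy": 190, "dz": 150, "ax": 0, "ay": 0, "az": 0},
    {"dx": -110, "dy": 235, "dz": 150, "ax": 0, "ay": 0, "az": 0},
    {"dx": -110, "dy": 270, "dz": 150, "ax": 0, "ay": 0, "az": 0},
    {"dx": -110, "dy": 270, "dz": 150, "ax": 0, "ay": 0, "az": 0},
  ],
)

```text
clock: 14.25
tcp_pos: [0.5227, 0.2487, 0.3097]
ee_rot: [0.0, -0.044, 0.999, 0.001]
contact_force: [-0.2, 0.2, -0.8]
gripper_width: 0.669
```

Run:
```python
from h import *
S=cam("scene","s13.png");T=cam("top","t13.png");s=get_state();print(s["clock"],s["tcp_pos"],s["contact_force"],s["gripper_width"]*85)
from crop import crop
crop("s13.png","c20.png",258,195,90,75,8.5,1.0)
crop("t13.png","c21.png",275,145,105,60,7.5,1.8)
for x,y,a in [(.634,-.0143,4.4)]:
    a=np.radians(a);u=np.array([-np.sin(a),np.cos(a)])
    q=[[x+u[0]*t,y+u[1]*t,.11+h] for t,h in[(-.082,0),(-.066,.0),(.066,0),(-.042,-.081),(.042,-.081),(-.014,.058),(.014,.058)]]
    print(np.hstack([proj(S,q),proj(T,q)]).round(1))
```

```text
14.35 [0.52481939 0.24207127 0.30972674] [ 0.34687476 -0.93492894  0.08597717] 57.146488238631676
[[267.7 223.7 365.3 168.7]
 [274.1 225.5 358.4 169.3]
 [329.1 241.8 301.4 174.1]
 [286.4 251.  346.  176.1]
 [319.3 261.3 312.4 178.9]
 [293.7 213.7 337.  166.4]
 [305.9 217.2 324.1 167.5]]
```

View pics/c20.png

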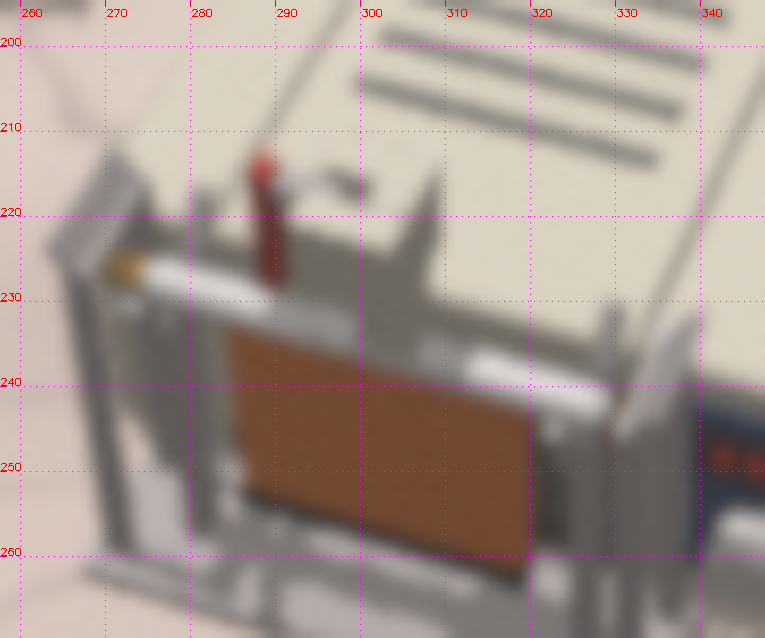

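View pics/c21.png

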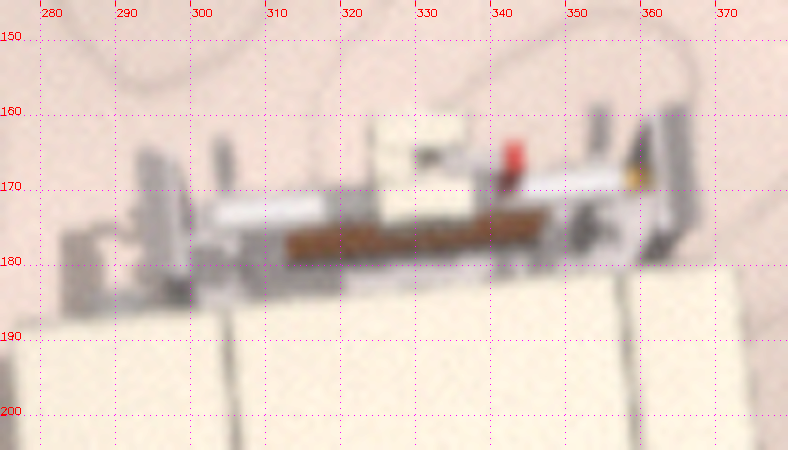

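View pics/s13.png

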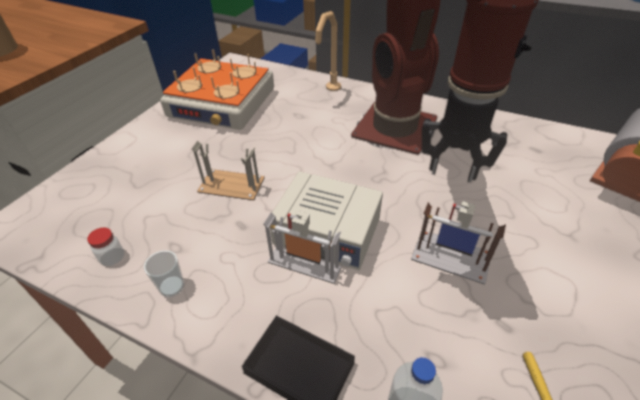

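```bash
python3 -c "
from plant import *
s=get_state();print(s['clock'],abs(s['qd']).max(),s['contact_force']);print(finish_job())"
```

```text
14.35 0.03864763993662793 [ 0.34687476 -0.93492894  0.08597717]
the job is handed in; nothing more can be done
None
```

The amber door is hanging in the front hinge of the tube warmer, and the job was handed in at about 14.4 s. I pinched the red tab flush with the block (opening about 27 mm), lifted the door straight off its stand and lowered it until it rested on the saddles. Then I let go.

**One correction:** as the fingers opened, the spring pushed the door about 8 mm toward +y. I nudged it back by pushing on its grip block with one finger, which took under 3 N.

**Last checks:**
- **Seating:** in both cameras the bar ends, panel and grip block lie within about 1 px (2–3 mm) of where a seated, centred door should appear. At first contact the gripper height was also right for a fully seated bar.
- **Pin:** the red tab stands out and the brass tip reaches into the −y keeper eye. I judged this from the pictures only; the pin's travel was not measured.
- **Blue door and arm:** the blue door was not touched. The arm is clear of everything, with about 1 N or less on the tool. The largest wrist force reported was about 9 N.

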